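# Hang the long harmonica comb on the swinging drop hook

## Robot

A 6-joint arm with a two-finger parallel gripper is mounted at the origin on the work surface. World frame = base frame: x ahead of the robot, y to its left, z up, the work surface at z = 0. Lengths are in m, angles in rad, forces in N, time in s.
With the tool pointing down it reaches from about 0.35 to 0.85 m from the base axis. Payload 8.1 kg.
Tool frame: the origin (TCP) lies at the very end of the fingers, on their centre line; the grasp point (between the pads) lies 19 mm behind it; z points along the fingers, y is the line along which they close (so a half turn about z gives the same grasp; the last joint's range is limited). The gripper opens to 93 mm and grips with 3 to 60 N. Pads are 15 mm wide; open, the fingers measure 128 mm over their backs; the gripper's body (75 mm by 188 mm) begins 65 mm behind the grasp point.
Start: joints at [-1.335, 0.13, 1.488, -0, 1.523, -0.085], TCP at [0.189, -0.569, 0.219] pointing down, gripper open.
Joint ranges: [-2.96, 2.96], [-0.89, 2.26], [0.02, 2.5], [-1.34, 4.48], [0, 2.73], [-2.66, 2.66]. Speed limits (rad/s): [2.39, 2.39, 2.79, 3.14, 3.14, 3.14].

## Interface

Orientations are given as a rotation vector (axis times angle).
In Python, from plant import robot gives the robot as it stands. The module is installed in compiled form; this text tells all that it offers.
- The arm moves only by the tool play_rows, never from a script. Its argument "increments" is text: rows parted by semicolons, each of 5 numbers parted by spaces: the shift along the tool's x, y, z in mm, then the turn about the tool's z in degrees, then the closure, from -1 (fully open) to 1 (shut). In form: dx dy dz yaw claw; .... A call has 1 to 20 rows; each row is the pose to reach, as a shift and turn from the pose commanded when the call began, along the tool's axes at that moment; what a row does not reach only later rows make up. A row lasts 1/10 s, in which the tool goes at most 50 mm and 8.59 degrees, less where a joint would pass 70% of its speed; a pose out of reach is approached as far as the arm can. A call with a gripper value outside its range is refused whole. The fingers move at their own pace and stop on an object; "force" is the grip in N (left out, the last holds). Time passes only in rows, so rows that repeat a pose let the fingers close. It gives the time, the measured TCP pose, the force, the opening and the grip force at its end, in the units of the state.
- robot.read_state(): the state, without advancing time (a new reading comes with each control period).
- robot.read_camera(name): name is "side" or "top" or "wrist"; returns the picture (420x560x3 uint8, blue, green, red); there is no depth.
- robot.calibration(name): a dict with "vertical_fov" (degrees; the focal length in pixels is half the picture's height over the tangent of half this angle, whatever the lens; pixels are square), "cx", "cy" (the principal point, pixels), "D" ([k1, k2, p1, p2, k3] as OpenCV has them; the pictures are not rectified), "rvec" (rotation vector, rad) and "tvec" (3), from world to camera coordinates, as OpenCV has them. Camera axes: x right, y down, z forward; pixel columns grow to the right and rows downward; lengths in m; the calibration is good to about 2 mm. A picture is of the moment at which its call begins: read the wrist's pose just before it. calibration takes no time and is no camera call; for the wrist camera it gives the pose at the moment of the call.
- robot.close_job(): hands the job in; it is judged then, once.
Trained networks look in the newest picture that a camera, given by its name, has taken for a name from the list of things; names that differ only in an ending like _2 or _b are one class to them, and where a whole thing is asked for, a point or a joint stands for the part that bears it (a point fixed in the world has none). Each returns a list of dicts, best first, with "conf" (0 to 1); they miss things now and then, are a little off and sometimes report something else, mostly with a low value. They report only what shows in the picture. A call takes as long as a camera call. They do not tell look-alikes from the thing itself.
- robot.recognise(camera, query): "centre" ([x, y, z] in m, in world coordinates, good to about 4 mm: the middle of the surface that is visible of it).
- robot.regions_of(camera, query): "pixels" (420x560 bool, what is visible of it).
- robot.landmark_of(camera, query): "centre" ([x, y, z] in m, in world coordinates, good to about 4 mm: a listed point, or the origin of a listed thing).
The state is a dict: "t": time; "q": joint angles; "dq": joint speeds; "joint_torque": joint torques, N m; "tool_pos": TCP position; "orientation": TCP orientation; "force": force on the tool from outside, world axes, zero at the start; "wrist_torque": the same for the moment, N m; "opening": finger opening in m; "gripper_force": force on a finger pad.
Only numpy, scipy, OpenCV 4.12 (cv2) and the standard library are available. Lean on these libraries where they do the work, as an engineer would, in place of code of your own. Each camera call takes 0.05 s, during which the arm holds its last target. There are 200 camera calls.

## Task

The drop hook on the bench stand is swinging. Steady it with a touch and let go, so that it hangs still by itself for a good second; then take the longer of the two walnut combs from its block and hang it by its wire eye on the hook. Leave it hanging quietly, and leave the shorter comb standing in its block.

Things in the scene. Friction and masses are not known exactly. Their poses are not given: they have to be found in the camera images.
- stand: Fixed steel stand, 330 mm tall. Origin on the bench straight below the hook's pivot, z up. The pivot pin lies along the stand's x, 310 mm up, on a 14 mm arm from an 18 mm column at stand (110, 90) mm, which stands on a foot 130 x 130 x 14 mm. No stand parts at -x of the pivot except the hook.
- hook (a joint): Swing of the hook about the stand's x, rad: 0 = hanging plumb, positive = prong towards the stand's +y. At the start it swings freely up to 0.6 rad (prong 80 mm) either side, period about 0.7 s, nearly undamped: it will not settle by itself in time. Gravity only, no spring.
- hook_seat (a point): Point on the prong's axis 58 mm from the shank; swings with the hook; at rest at stand (-58, 0, 175) mm with the stand's axes. Hook: 6 mm steel rod, 110 g; shank 135 mm down from the pivot (16 mm collar 30 to 60 mm above the prong), then a level prong 85 mm to the stand's -x, then a tip turned up 7 mm, ending 94 mm from the shank. Its x always stays parallel to the stand's.
- comb_long: Longer walnut comb, 100 x 32 x 9 mm, 35 g, on end in a 27 mm deep slot (1.5 mm play) of a fixed beech block 60 x 70 x 35 mm; draw straight up. Origin: centre of the wire eye on top, 122 mm over the bench; z up, y across the 32 mm. Wood from 14 to 114 mm below it. Eye: 4 mm wire in the y-z plane, window 23 wide x 28 mm high, top 18 mm above origin. Hung, origin is 11 mm below the prong's axis.
- comb_short: Shorter walnut comb, a bystander: same width, thickness and eye but 68 mm long, in an equal block. Origin at the centre of its eye, 90 mm over the bench; axes as the other's. Either comb may stand on either side.
Not all that is in view belongs to the job. What is shaped like the comb_long but blue or orange is not meant.

How it is judged:
On the way, in this order (a step that is already met when the one before it is completed fails the run):
1. the hook hangs still by itself, untouched, for a second, with no comb on it (value of joint hook between -0.09 and 0.09 rad and contact force between hook and anything else below 0.003 N and distance between comb_long and hook_seat above 0.05 m), for 1 s.
2. the long comb hangs by its eye on the hook's prong (x of comb_long in the frame of hook_seat between -0.027 and 0.052 m and y of comb_long in the frame of hook_seat between -0.012 and 0.012 m and z of comb_long in the frame of hook_seat between -0.019 and -0.004 m and angle between comb_long's own z axis and vertical below 0.2 rad), for 0.3 s.
At the end, for the whole second after the job is handed in: Long comb hung by its eye on the prong between shank and tip (eye centre 4 to 19 mm below the prong axis, within 12 mm sideways), tilt under 0.2 rad, speed under 0.08 m/s and 0.8 rad/s, hook within 0.12 rad of plumb; short comb in its block, moved under 15 mm, tilt under 10 degrees (all of step 2 and value of joint hook between -0.12 and 0.12 rad and linear speed of comb_long below 0.08 m/s and angular speed of comb_long below 0.8 rad/s and contact force between comb_long and hook above 0.1 N and angle between comb_short's own z axis and vertical below 0.17 rad and distance of comb_short from where it was at the start of the episode below 0.015 m); the robot touches nothing.
It fails at once if the shorter comb is taken out of its block or knocked (distance of comb_short from where it was at the start of the episode above 0.02 m).
It also fails if it takes over 64 s, if anything falls off the work surface, if the arm or the gripper's body presses on something with over 40 N, if the wrist force passes 120 N, or if a joint passes its speed limit or range.

## Working session

There is one attempt and no reset: what is moved stays moved. The work goes in short steps, Python scripts to look and compute and a tool call to move; the robot and the scene stay as the last step left them, time stands still between calls to the robot, and variables do not carry over. Pictures are saved under pics/ and viewed, at most 10 in all, crops included, and the job is handed in when it is done.

Besides the shell and the picture viewer there is one more tool, called after "Call:" as name(argument=value, ...), one argument or row to a line, values as JSON. play_rows: Moves the arm, as the interface text tells. Its arguments: {"type":"object","properties":{"increments":{"type":"string"},"force":{"type":"number"}},"required":["increments"]}

```bash
mkdir -p pics; python3 - <<'E'
from plant import robot
import cv2,numpy as np
s=robot.read_state();print(s['t'],s['tool_pos'],s['orientation'])
for c in ("side","top"):
    im=robot.read_camera(c);cv2.imwrite(f"pics/{c}0.png",im)
    k=robot.calibration(c);R=cv2.Rodrigues(np.array(k['rvec']))[0];print(c,k['vertical_fov'],"campos",-R.T@np.array(k['tvec']),"fwd",R[2])
    for q in ("stand","hook_seat","comb_long","comb_short"):
        print(q,[(np.round(d['centre'],3),round(d['conf'],2)) for d in robot.landmark_of(c,q)])
print(robot.read_state()['t'])
E
```

```text
0.0 [ 0.18908657 -0.56880496  0.2175769 ] [-3.09942107e+00 -5.01406216e-01  1.64363235e-04]
side 57.39363688410593 campos [ 0.30575802 -0.72988777  0.6783725 ] fwd [ 0.26394506  0.7631658  -0.58983978]
stand [(array([ 0.599,  0.086, -0.005]), 0.87)]
hook_seat [(array([0.535, 0.086, 0.178]), 0.6)]
comb_long [(array([ 0.394, -0.16 ,  0.115]), 0.84), (array([ 0.397, -0.091,  0.113]), 0.62), (array([ 0.411, -0.216,  0.113]), 0.59), (array([ 0.482, -0.149,  0.123]), 0.54)]
comb_short [(array([ 0.487, -0.296,  0.087]), 0.71)]
top 53.50449500976118 campos [ 0.44174544 -0.08564563  0.97927271] fwd [ 0.06905486 -0.00650088 -0.99759168]
stand []
hook_seat [(array([0.535, 0.123, 0.181]), 0.63)]
comb_long [(array([ 0.485, -0.146,  0.123]), 0.62), (array([ 0.412, -0.222,  0.113]), 0.51), (array([ 0.391, -0.159,  0.112]), 0.48)]
comb_short [(array([ 0.485, -0.295,  0.093]), 0.55)]
0.5
```

View pics/side0.png

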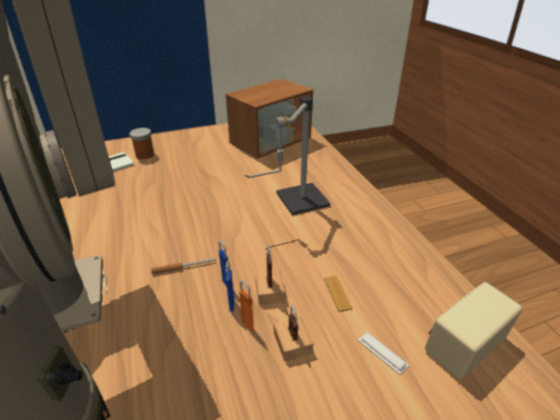

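View pics/top0.png

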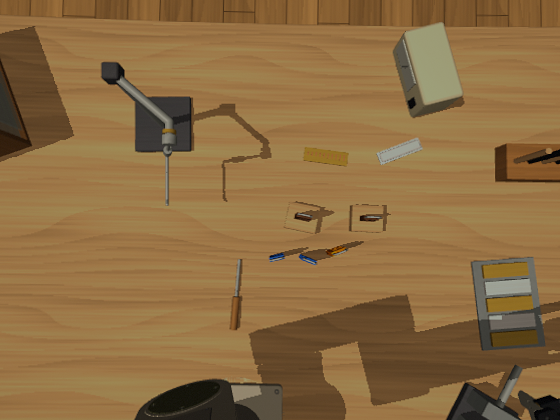

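The side view shows the stand with its prong at about (265,175), the long comb at (269,265), the short comb at (293,322), and blue and orange look-alikes at (225,270) and (247,305). The top view shows the prong running from (168,150) to (167,205), roughly along world -x. The long comb is at (303,216) and the short one at (371,217).

```bash
cat > h.py <<'E'
from plant import robot
import cv2,numpy as np
def ray(c,px,z,k=None):
    "pixels -> world points on plane z"
    k=k or robot.calibration(c);f=210/np.tan(np.radians(k['vertical_fov']/2))
    K=np.array([[f,0,k['cx']],[0,f,k['cy']],[0,0,1]]);R=cv2.Rodrigues(np.array(k['rvec'],float))[0]
    u=cv2.undistortPoints(np.array(px,float).reshape(-1,1,2),K,np.array(k['D'],float)).reshape(-1,2)
    d=np.c_[u,np.ones(len(u))]@R; o=-R.T@np.array(k['tvec'],float).ravel()
    return o+d*((z-o[2])/d[:,2])[:,None]
def lm(c,q): return [(np.round(d['centre'],3).tolist(),round(d['conf'],2)) for d in robot.landmark_of(c,q)]
def fit(P):
    "centre, direction angle in deg (mod 180) and extents of a point set"
    m=P[:,:2].mean(0);w,v=np.linalg.eigh(np.cov((P[:,:2]-m).T));d=v[:,1];s=(P[:,:2]-m)@d
    return np.round(m,4),round(np.degrees(np.arctan2(d[1],d[0]))%180,1),np.round([s.min(),s.max()],4)
E
python3 - <<'E'
from h import *
for i in range(3):
    robot.read_camera("top");t=robot.read_state()['t']
    for d in robot.regions_of("top","hook")[:2]:
        v,u=np.nonzero(d['pixels']);P=ray("top",np.c_[u,v],0.18);print(t,"hook",round(d['conf'],2),len(u),fit(P), "px",u.min(),u.max(),v.min(),v.max())
        m=P[:,0]<P[:,0].min()+.07;print("  prong",fit(P[m]))
    print(lm("top","hook_seat"))
for q in("comb_long","comb_short"):
    for d in robot.regions_of("top",q)[:3]:
        v,u=np.nonzero(d['pixels']);print(q,round(d['conf'],2),len(u),fit(ray("top",np.c_[u,v],0.12)))
robot.read_camera("side")
for q in("stand","hook_seat","comb_long","comb_short"):print(q,lm("side",q))
E
```

```text
0.55 hook 0.82 569 (array([0.5938, 0.0738]), np.float64(47.2), array([-0.0933,  0.0725])) px 162 216 134 204
  prong (array([0.5391, 0.0327]), np.float64(2.5), array([-0.0321,  0.0377]))
[([0.542, 0.033, 0.186], 0.85)]
0.7 hook 0.8 433 (array([0.5925, 0.1027]), np.float64(22.6), array([-0.0515,  0.093 ])) px 162 189 134 204
  prong (array([0.5352, 0.0832]), np.float64(1.4), array([-0.0348,  0.0348]))
[([0.539, 0.082, 0.172], 0.84)]
0.85 hook 0.89 418 (array([0.5905, 0.1331]), np.float64(169.5), array([-0.0469,  0.0915])) px 156 176 134 204
  prong (array([0.5332, 0.142 ]), np.float64(2.5), array([-0.0356,  0.0339]))
[]
comb_long 0.71 118 (array([ 0.4143, -0.2125]), np.float64(106.0), array([-0.0201,  0.0198]))
comb_long 0.6 119 (array([ 0.4834, -0.1436]), np.float64(85.2), array([-0.0182,  0.0173]))
comb_long 0.59 98 (array([ 0.3993, -0.0906]), np.float64(105.8), array([-0.0153,  0.0156]))
stand [([0.596, 0.087, -0.003], 0.67)]
hook_seat [([0.534, 0.049, 0.178], 0.69)]
comb_long [([0.408, -0.215, 0.113], 0.85), ([0.399, -0.16, 0.111], 0.66), ([0.486, -0.148, 0.122], 0.61), ([0.398, -0.091, 0.114], 0.61)]
comb_short [([0.487, -0.292, 0.087], 0.66)]
```

Call:
play_rows(
  increments="0 0 -40 8 -1;0 0 -80 16 -1;0 0 -120 18.4 -1;0 0 -160 18.4 -1;0 0 -200 18.4 -1;0 0 -200 18.4 -1",
)

```text
t: 1.9
tool_pos: [0.1896, -0.5707, 0.4264]
orientation: [3.131, -0.0, 0.004]
force: [-0.2, -0.5, 1.8]
opening: 0.0928
gripper_force: 0.0
```

Call:
play_rows(
  increments="25 -40 0 0 1;50 -80 0 0 1;75 -120 0 0 1;100 -160 0 0 1;125 -200 0 0 1;150 -240 0 0 1;175 -280 0 0 1;200 -320 0 0 1;225 -360 0 0 1;250 -400 0 0 1;275 -440 0 0 1;300 -475 0 0 1;335 -516 0 0 1;335 -516 40 0 1;335 -516 85 0 1;335 -516 130 0 1;335 -516 175 0 1;335 -516 220 0 1;335 -516 262 0 1;335 -516 276 0 1",
  force=20,
)

```text
t: 3.9
tool_pos: [0.5207, -0.0528, 0.1369]
orientation: [-3.14, 0.001, 0.013]
force: [-0.3, 0.7, -0.2]
opening: 0.0004
gripper_force: 0.0
```

```bash
python3 - <<'E'
from h import *
s=robot.read_state();print(s['t'],s['tool_pos'],s['orientation'],s['opening'])
cv2.imwrite("pics/side1.png",robot.read_camera("side"))
E
```

```text
3.9 [ 0.52069321 -0.05276345  0.13686869] [-3.13991767e+00  5.61496441e-04  1.30077482e-02] 0.0003706706938858006
```

View pics/side1.png

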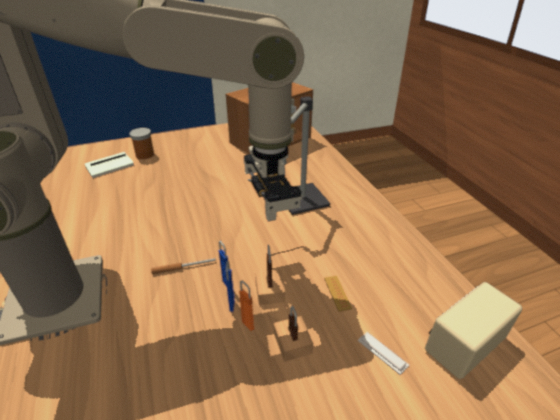

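The arm now stands beside the swing with its fingers shut at about (270,200). I'll now ease towards plumb so the prong loses energy against the fingers.

Call:
play_rows(
  increments="0 -15 0 0 1;0 -30 0 0 1;0 -42 0 0 1;0 -54 0 0 1;0 -64 0 0 1;0 -72 0 0 1;0 -80 0 0 1;0 -88 0 0 1;0 -94 0 0 1;0 -100 0 0 1;0 -105 0 0 1;0 -110 0 0 1;0 -114 0 0 1;0 -117 0 0 1;0 -120 0 0 1;0 -120 0 0 1;0 -120 0 0 1;0 -120 0 0 1;0 -120 0 0 1;0 -120 0 0 1",
)

```text
t: 5.95
tool_pos: [0.5244, 0.0664, 0.1427]
orientation: [3.142, -0.001, 0.0]
force: [0.0, -0.7, 0.1]
opening: 0.0003
gripper_force: 0.0
```

```bash
python3 - <<'E'
from h import *
s=robot.read_state();print(s['t'],s['tool_pos'],s['force'])
for i in range(3):
  for c in("side","top"):
    im=robot.read_camera(c); print(robot.read_state()['t'],c,lm(c,"hook_seat"))
    cv2.imwrite(f"pics/{c}2.png",im)
E
```

```text
5.95 [0.5244487  0.06637565 0.14265953] [ 0.03928035 -0.73601799  0.12000003]
6.0 side []
6.1 top []
6.2 side [([0.598, 0.083, -0.003], 0.56)]
6.3 top []
6.4 side []
6.5 top []
```

View pics/side2.png

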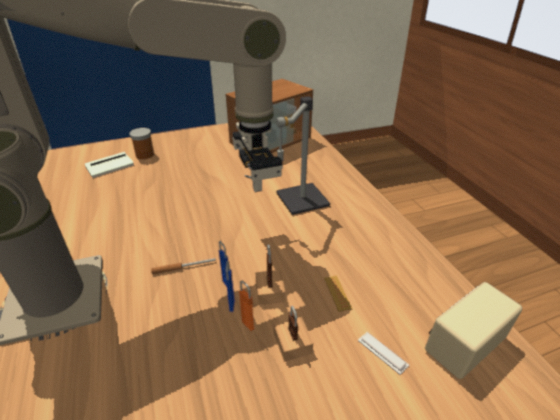

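The gripper hides the hook in both cameras. I'll hold briefly so the bounces die out, then back off and look.

Call:
play_rows(
  increments="0 0 0 0 1;0 0 0 0 1;0 0 0 0 1;0 0 0 0 1;0 0 0 0 1;0 0 0 0 1;0 0 0 0 1;0 0 0 0 1;0 0 0 0 1;0 0 0 0 1;0 30 0 0 1;0 75 0 0 1;0 120 0 0 1;0 150 0 0 1",
)

```text
t: 7.95
tool_pos: [0.5242, -0.086, 0.1428]
orientation: [3.141, -0.002, 0.0]
force: [0.3, 0.7, 0.2]
opening: 0.0006
gripper_force: 0.0
```

```bash
python3 - <<'E'
from h import *
for i in range(5):
    im=robot.read_camera("side"); t=robot.read_state()['t']
    print(t,lm("side","hook_seat"))
cv2.imwrite("pics/side3.png",im)
robot.read_camera("top"); print(lm("top","hook_seat"))
E
```

```text
8.0 []
8.1 []
8.2 []
8.3 []
8.4 []
[]
```

View pics/side3.png

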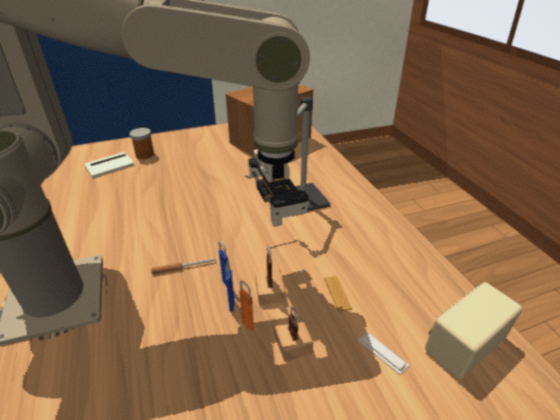

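Call:
play_rows(
  increments="0 0 -40 0 -1;-10 15 -85 0 -1;-20 30 -130 0 -1;-39 62 -160 0 -1;-39 62 -160 0 -1;-39 62 -160 0 -1",
)

```text
t: 9.15
tool_pos: [0.4857, -0.1458, 0.3033]
orientation: [3.141, -0.003, 0.003]
force: [-0.2, -0.8, -0.9]
opening: 0.0439
gripper_force: 0.0
```

```bash
python3 - <<'E'
from h import *
for i in range(5):
    robot.read_camera("side"); print(robot.read_state()['t'],lm("side","hook_seat"),end=' ')
    robot.read_camera("top"); print(lm("top","hook_seat"))
s=robot.read_state();print(s['t'],s['tool_pos'])
k=robot.calibration("wrist");im=robot.read_camera("wrist");cv2.imwrite("pics/w0.png",im)
print(lm("wrist","comb_long"))
for d in robot.regions_of("wrist","comb_long")[:4]:
    v,u=np.nonzero(d['pixels']);print(round(d['conf'],2),len(u),u.mean(),v.mean(),fit(ray("wrist",np.c_[u,v],0.12,k)))
E
```

```text
9.2 [([0.534, 0.081, 0.175], 0.55)] [([0.539, 0.084, 0.175], 0.85)]
9.4 [([0.537, 0.084, 0.177], 0.65)] [([0.54, 0.085, 0.176], 0.83)]
9.6 [] [([0.539, 0.084, 0.175], 0.68)]
9.8 [([0.535, 0.082, 0.178], 0.62)] [([0.541, 0.084, 0.174], 0.6)]
10.0 [([0.536, 0.084, 0.175], 0.43)] [([0.54, 0.085, 0.174], 0.63)]
10.15 [ 0.48536416 -0.14552111  0.30267127]
[([0.399, -0.088, 0.113], 0.9), ([0.39, -0.157, 0.116], 0.76), ([0.41, -0.218, 0.113], 0.71), ([0.488, -0.147, 0.126], 0.67)]
0.94 964 335.8246887966805 237.58609958506224 (array([ 0.4315, -0.2112]), np.float64(27.6), array([-0.0265,  0.0289]))
0.92 877 238.3933865450399 249.29646522234893 (array([ 0.4168, -0.0974]), np.float64(153.6), array([-0.0313,  0.0346]))
0.91 885 288.5920903954802 250.81242937853108 (array([ 0.4149, -0.1564]), np.float64(10.4), array([-0.0289,  0.0321]))
0.74 645 280.26201550387594 186.25116279069766 (array([ 0.4923, -0.1465]), np.float64(53.2), array([-0.0196,  0.0181]))
```

View pics/w0.png

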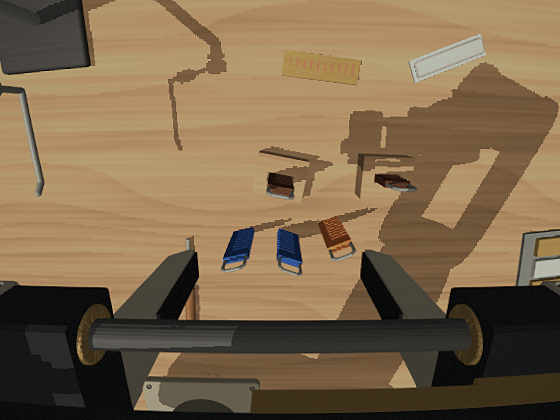

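The hook hangs still at (0.539, 0.084). In the wrist view the long comb is at (280,186), turned a little like its block, whose back edge runs from (260,150) to (310,162). The blue and orange look-alikes are nearer, at (238,249), (289,250) and (336,238).

```bash
python3 - <<'E'
from h import *
P=ray("wrist",[[260,150],[310,162],[266,193],[293,198]],.035);Q=ray("wrist",[[266,193],[293,198]],.135)
a=lambda p,q:np.degrees(np.arctan2(*(p-q)[[1,0]]))
print(a(P[0],P[1]),a(Q[0],Q[1]),Q)
im=cv2.imread("pics/w0.png")[130:215,240:350];cv2.imwrite("pics/w0c.png",cv2.resize(im,None,fx=6,fy=6,interpolation=cv2.INTER_CUBIC))
E
```

```text
76.61662395023772 79.24297049657045 [[ 0.48812525 -0.13130449  0.135     ]
 [ 0.48265474 -0.1600992   0.135     ]]
```

View pics/w0c.png

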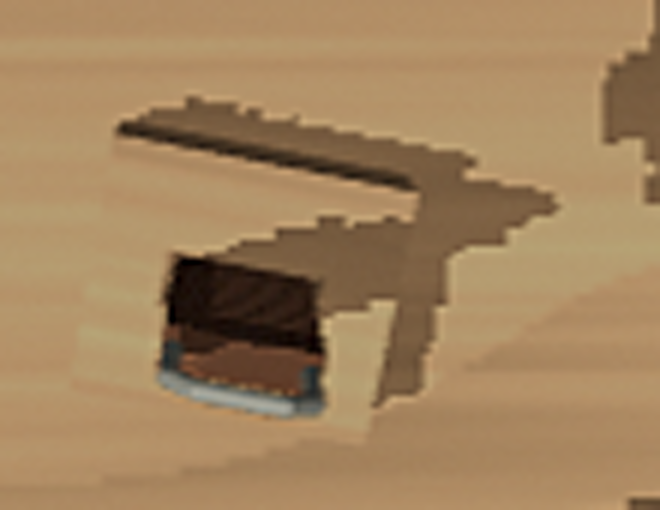

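Call:
play_rows(
  increments="0 0 40 6 -1;0 0 85 11.5 -1;0 0 130 11.5 -1;0 0 175 11.5 -1;0 0 210 11.5 -1;0 0 228 11.5 -1;0 0 228 11.5 -1;0 0 228 11.5 -1;0 0 228 11.5 1;0 0 228 11.5 1;0 0 228 11.5 1;0 0 228 11.5 1;0 0 228 11.5 1;0 0 228 11.5 1;0 0 228 11.5 1;0 0 228 11.5 1",
  force=20,
)

```text
t: 11.9
tool_pos: [0.4853, -0.1455, 0.0746]
orientation: [-3.126, 0.315, 0.0]
force: [-0.0, -0.1, -0.0]
opening: 0.0338
gripper_force: 0.0
```

Call:
play_rows(
  increments="0 0 0 0 1;0 0 0 0 1;0 0 0 0 1;0 0 0 0 1",
)

```text
t: 12.3
tool_pos: [0.4853, -0.1455, 0.0746]
orientation: [-3.126, 0.315, 0.0]
force: [-0.1, 0.2, -0.6]
opening: 0.0321
gripper_force: 20.0
```

Call:
play_rows(
  increments="0 0 -15 0 1;0 0 -40 0 1;0 0 -80 0 1;0 0 -120 -6 1;0 0 -150 -13.5 1;0 0 -150 -13.5 1;0 0 -150 -13.5 1;0 0 -150 -13.5 1",
)

```text
t: 13.1
tool_pos: [0.4847, -0.1452, 0.2237]
orientation: [-3.14, -0.052, 0.003]
force: [-1.1, -0.1, -0.3]
opening: 0.0318
gripper_force: 20.0
```

```bash
python3 - <<'E'
from h import *
s=robot.read_state();print(s['t'],s['tool_pos'],s['orientation'],s['opening'])
for c in("top","side"):
    robot.read_camera(c)
    print(c,lm(c,"hook_seat"),lm(c,"comb_short"),lm(c,"comb_long"))
    if c=="top":
      for d in robot.regions_of("top","hook")[:1]:
        v,u=np.nonzero(d['pixels']);P=ray("top",np.c_[u,v],0.175)
        x0=P[:,0].min();m=P[:,0]<x0+.07;print("prong",x0,fit(P[m]))
E
```

```text
13.1 [ 0.4846803  -0.14520898  0.22365258] [-3.14042491e+00 -5.19830927e-02  2.60181072e-03] 0.031788223082558915
top [([0.538, 0.088, 0.174], 0.61)] [] [([0.403, -0.091, 0.111], 0.59), ([0.415, -0.22, 0.115], 0.5), ([0.39, -0.155, 0.113], 0.44)]
prong 0.5007094988852809 (array([0.5378, 0.0866]), np.float64(2.3), array([-0.0331,  0.037 ]))
side [] [([0.488, -0.292, 0.088], 0.57)] [([0.408, -0.216, 0.111], 0.96), ([0.395, -0.091, 0.11], 0.76), ([0.397, -0.16, 0.113], 0.52)]
```

Call:
play_rows(
  increments="-8 -30 0 0 1;-16 -70 0 0 1;-22 -110 0 0 1;-27 -150 0 0 1;-27 -185 0 0 1;-27 -210 0 0 1;-27 -228 0 0 1;-27 -228 30 0 1;-27 -228 65 0 1;-27 -228 93 0 1;-27 -228 93 0 1;-27 -228 93 0 1;-27 -228 93 0 1",
)

```text
t: 14.85
tool_pos: [0.4519, 0.0815, 0.1338]
orientation: [-3.141, -0.054, -0.005]
force: [0.9, -0.4, -0.7]
opening: 0.0317
gripper_force: 20.0
```

```bash
python3 - <<'E'
from h import *
s=robot.read_state();print(s['t'],s['tool_pos'],s['orientation'],s['opening'])
im=robot.read_camera("side");print(lm("side","hook_seat"),lm("side","comb_long"))
a=cv2.resize(im[100:250,180:340],None,fx=3,fy=3)
im=robot.read_camera("wrist");print(lm("wrist","hook_seat"),lm("wrist","comb_long"))
b=cv2.resize(im,(600,450))[:, 150:450]
cv2.imwrite("pics/pre.png",np.hstack([a,b]))
E
```

```text
14.85 [0.45185269 0.08147296 0.13377105] [-3.14099843 -0.05407684 -0.00459934] 0.03173735730164538
[([0.534, 0.084, 0.177], 0.8)] [([0.398, -0.161, 0.112], 0.85), ([0.395, -0.093, 0.115], 0.8), ([0.409, -0.217, 0.116], 0.79)]
[([0.537, 0.086, 0.176], 0.91)] [([0.452, 0.082, 0.185], 0.93), ([0.398, -0.088, 0.113], 0.75)]
```

View pics/pre.png

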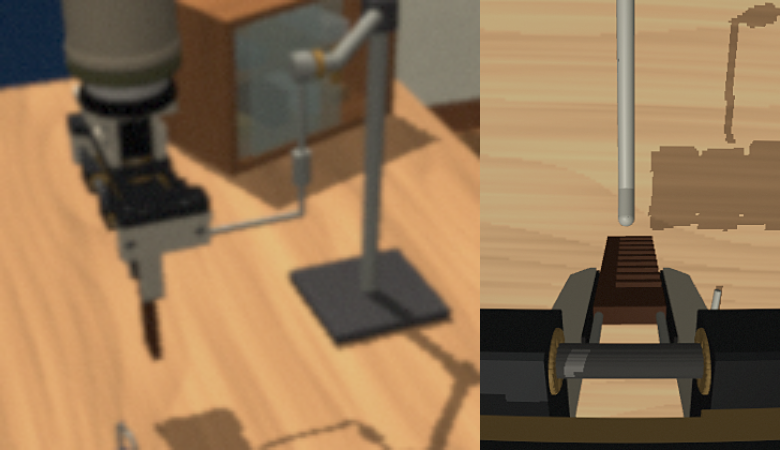

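The comb sits in the jaws with its eye ahead of the tip. The prong at (626,200) lines up with the eye's centre at about (630,320). I'll insert now.

Call:
play_rows(
  increments="10 0 2 0 1;20 0 2 0 1;30 0 2 0 1;40 0 2 0 1;50 0 2 0 1;60 0 2 0 1;70 0 2 0 1;78 0 2 0 1;84 0 2 0 1;86 0 2 0 1;86 0 2 0 1;86 0 2 0 1;86 0 2 0 1",
)

```text
t: 16.45
tool_pos: [0.5362, 0.0844, 0.1296]
orientation: [-3.141, -0.054, 0.0]
force: [-0.1, -0.7, -1.0]
opening: 0.0319
gripper_force: 20.0
```

```bash
python3 - <<'E'
from h import *
s=robot.read_state();print(s['t'],s['tool_pos'],s['orientation'],s['opening'],s['force'])
im=robot.read_camera("side");a=cv2.resize(im[80:230,200:360],None,fx=3,fy=3)
im=robot.read_camera("wrist");print(lm("wrist","hook_seat"),lm("wrist","comb_long"))
cv2.imwrite("pics/ins.png",np.hstack([a,cv2.resize(im,(600,450))[:, 150:450]]))
E
```

```text
16.45 [0.53616004 0.08442352 0.12962244] [-3.14111829e+00 -5.43448306e-02  2.66552606e-04] 0.03192382783638077 [-0.07057516 -0.73697301 -0.98382271]
[] [([0.537, 0.086, 0.179], 0.63)]
```

View pics/ins.png

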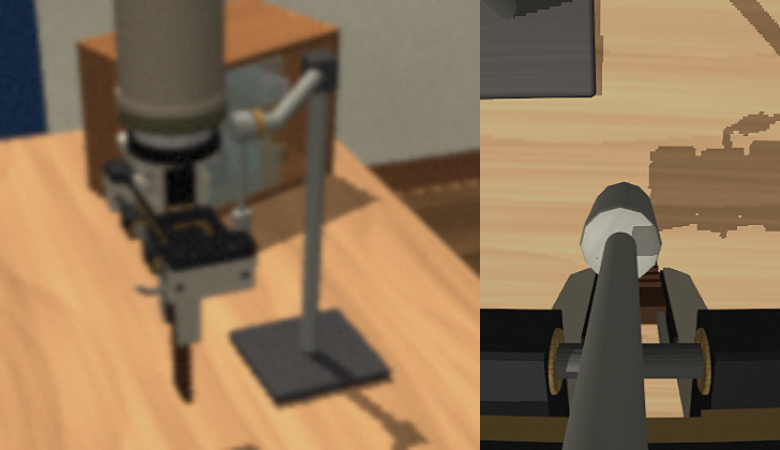

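The side view shows the prong tip at (145,290), out beyond the eye, so it is threaded. I'll lower until it bears on the prong.

Call:
play_rows(
  increments="0 0 4 0 1;0 0 8 0 1;0 0 10 0 1;0 0 11 0 1;0 0 12 0 1;0 0 12 0 1;0 0 12 0 1;0 0 12 0 1",
)

```text
t: 17.45
tool_pos: [0.5366, 0.0844, 0.1178]
orientation: [3.141, 0.054, 0.0]
force: [-0.0, 0.7, -0.4]
opening: 0.032
gripper_force: 20.0
```

Call:
play_rows(
  increments="0 0 1 0 1;0 0 2 0 1;0 0 2 0 1;0 0 2 0 1",
)

```text
t: 17.85
tool_pos: [0.5367, 0.0844, 0.116]
orientation: [-3.141, -0.054, -0.001]
force: [-0.6, 0.0, 1.6]
opening: 0.0316
gripper_force: 20.0
```

Call:
play_rows(
  increments="0 0 0 0 0.2;0 0 0 0 0.2;0 0 0 0 0.1;0 0 0 0 -0.2;0 0 0 0 -0.5;0 0 0 0 -1;0 0 0 0 -1;0 0 0 0 -1;0 0 0 0 -1;0 0 0 0 -1;0 0 0 0 -1;0 0 0 0 -1",
)

```text
t: 19.05
tool_pos: [0.5365, 0.0844, 0.1156]
orientation: [-3.141, -0.054, -0.0]
force: [-0.4, -0.3, 0.6]
opening: 0.0932
gripper_force: 0.0
```

```bash
python3 - <<'E'
from h import *
s=robot.read_state();print(s['t'],s['tool_pos'],s['opening'],s['force'])
for i in range(4):
    im=robot.read_camera("wrist");print(robot.read_state()['t'],lm("wrist","comb_long")[:2])
cv2.imwrite("pics/rel.png",im)
E
```

```text
19.05 [0.53645181 0.0844108  0.11563737] 0.0932351375799182 [-0.42333427 -0.27380651  0.63405425]
19.1 [([0.537, 0.091, 0.168], 0.92)]
19.2 []
19.3 []
19.4 []
```

Released, and the comb stays at prong height. I'll withdraw straight up, back away and check.

Call:
play_rows(
  increments="0 0 -20 0 -1;0 0 -60 0 -1;0 0 -105 0 -1;0 0 -150 0 -1;0 0 -195 0 -1;0 0 -240 0 -1;-45 10 -270 0 -1;-95 40 -270 0 -1;-140 80 -270 0 -1;-170 120 -270 0 -1;-190 160 -270 0 -1;-190 205 -270 0 -1;-190 250 -270 0 -1;-190 250 -270 0 -1",
)

```text
t: 20.85
tool_pos: [0.3539, -0.1765, 0.3851]
orientation: [3.14, 0.044, -0.001]
force: [-0.5, -0.1, 0.2]
opening: 0.0928
gripper_force: 0.0
```

```bash
python3 - <<'E'
from h import *
for i in range(6):
    im=robot.read_camera("side");t=robot.read_state()['t'];a=lm("side","hook_seat");b=[x for x in lm("side","comb_long") if x[0][1]>0]
    im2=robot.read_camera("top");print(t,a,b,lm("top","hook_seat"),[x for x in lm("top","comb_long") if x[0][1]>0])
print(lm("side","comb_short"))
a=cv2.resize(im[80:240,200:360],(450,450));b=cv2.resize(im2[100:260,120:240],(338,450))
cv2.imwrite("pics/fin.png",np.hstack([a,b]))
E
```

```text
20.9 [([0.537, 0.087, 0.177], 0.85)] [([0.537, 0.085, 0.164], 0.79)] [([0.537, 0.083, 0.174], 0.77)] [([0.538, 0.085, 0.162], 0.76)]
21.2 [([0.536, 0.086, 0.177], 0.86)] [] [([0.537, 0.086, 0.172], 0.95)] [([0.538, 0.082, 0.164], 0.49)]
21.5 [([0.538, 0.085, 0.176], 0.71)] [([0.535, 0.084, 0.164], 0.66)] [([0.537, 0.087, 0.176], 0.61)] [([0.536, 0.085, 0.163], 0.61)]
21.8 [([0.534, 0.086, 0.175], 0.82)] [([0.536, 0.086, 0.166], 0.55)] [] [([0.538, 0.081, 0.166], 0.66)]
22.1 [] [([0.536, 0.084, 0.163], 0.6)] [([0.54, 0.082, 0.175], 0.79)] [([0.536, 0.083, 0.167], 0.51), ([0.54, 0.086, 0.175], 0.48)]
22.4 [([0.538, 0.085, 0.177], 0.87)] [([0.537, 0.086, 0.166], 0.68)] [([0.537, 0.085, 0.175], 0.88)] [([0.54, 0.085, 0.172], 0.63), ([0.538, 0.084, 0.162], 0.47)]
[([0.486, -0.294, 0.09], 0.62)]
```

View pics/fin.png

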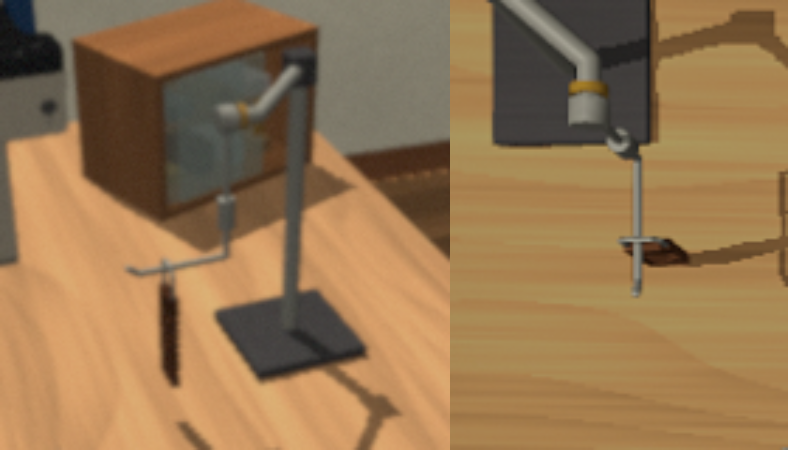

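The comb hangs by its eye on the prong, at (168,265) in the left crop, upright. Hook and comb are both quiet, and the short comb has not moved. I'm handing in.

```bash
python3 -c "
from plant import robot
print(robot.close_job())"
```

```text
the job is handed in; nothing more can be done
None
```

I handed the job in after about 22 s of robot time: the hook was steadied first, the long comb hangs quietly by its eye on the prong, and the short comb still stands in its block; the hand-in reported no verdict.

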